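# Push the row of rail modules home and latch it

### The job

On the bench fixture, push the row of four plastic modules along the rail, all together as one touching train, until the front one is fully home against the end stop. Then push the brass latch arm fully shut across the rail behind the last module, and leave everything there with the robot clear. Only push: do not lift or tip any module or pull the row apart, and leave the spare module, the spool, the jar and the screwdriver where they are.

Things in the scene. Friction and masses are not known exactly. Their poses are not given: they have to be found in the camera images.
- fixture: Fixed aluminium plate 400 x 120 x 8 mm with a steel rail 35 mm wide along its middle and a dark steel end stop (64 mm wide, top 64 mm above the table) across one end. Origin: centre of the plate's underside, on the table. x: along the rail towards the stop; y: across it; z: up. Rail top at z = 18 mm, rail from x = -195 to 195 mm; the stop's face is at x = 160 mm.
- module_1: First of the row, nearest the end stop: plastic rail module (breaker look with a small black toggle), 100 to 175 g, 35 mm along the rail, 90 mm across. Origin: its middle in plan, at the rail's top; axes as the fixture's. The 90 mm wide body rises 30 mm above the origin, the 45 mm wide nose 52 mm; skirts hang 7 mm below. The row starts touching (gaps under 1 mm), its front 50 to 110 mm short of the stop. Home: origin at fixture x = 142.5 mm.
- module_2: Second of the row: plastic rail module (relay look with a window), 100 to 175 g, 35 mm along the rail, 90 mm across. Origin: its middle in plan, at the rail's top; axes as the fixture's. The 90 mm wide body rises 30 mm above the origin, the 45 mm wide nose 52 mm; skirts hang 7 mm below. Sliding the whole row takes about 2 to 5 N. Home: origin at fixture x = 107.5 mm.
- module_3: Third of the row: plastic rail module (timer look with two black dials), 100 to 175 g, 35 mm along the rail, 90 mm across. Origin: its middle in plan, at the rail's top; axes as the fixture's. The 90 mm wide body rises 30 mm above the origin, the 45 mm wide nose 52 mm; skirts hang 7 mm below. It slides loosely with 1 mm side play. Home: origin at fixture x = 72.5 mm.
- module_4: Last of the row, the one to push on: plastic rail module (relay look with a window), 100 to 175 g, 35 mm along the rail, 90 mm across. Origin: its middle in plan, at the rail's top; axes as the fixture's. The 90 mm wide body rises 30 mm above the origin, the 45 mm wide nose 52 mm; skirts hang 7 mm below. Its flat end faces are 17.5 mm either side of the origin. Home: origin at fixture x = 37.5 mm.
- latch (a joint): Angle (rad) of the brass latch arm about its upright pivot beside the rail. 0: shut, at its limit, arm square across the rail, along fixture +y. Opens counter-clockwise seen from above: at 1.57 it points along fixture -x; limit 2.0; starts at 1.6 to 1.95. It stays where left; turning takes about 1 N. Shut, it stands 4 mm behind the last module of a row that is home.
- latch_pivot (a point): The latch's pivot axis at the arm's mid-height, 38 mm above the table; at fixture x = 9 mm, y = -62 mm. The hub is 20 mm in diameter, its bolt's top 55 mm above the table.
- latch_tip (a point): Middle of the latch arm's free end, 85 mm from the pivot. The arm is straight, 14 mm wide and 16 mm thick, from 30 to 46 mm above the table.
- solder_spool: Bystander: aluminium solder spool 54 mm in diameter, 48 mm tall. Origin: centre of its underside.
- flux_jar: Bystander: small amber flux jar, 50 mm in diameter, 40 mm tall. Origin: centre of its underside.
- screwdriver: Bystander: screwdriver with a blue handle, 190 mm long, lying on the table along its x axis.
- spare_module: Bystander: a spare module of the same shape as those on the rail, standing on the table. Origin: middle in plan, 7 mm above the table. It is not part of the row.
There are look-alikes about, which are no part of the job. What is shaped like the module_2 but purple or red is not meant.

How it is judged:
By the outcome, as a careful person would: the job done as asked, in the order asked, and still so for the second after the job is handed in, with the robot touching nothing.
It also fails if it takes over 51 s, if anything falls off the work surface, if the arm or the gripper's body presses on something with over 40 N, if the wrist force passes 120 N, or if a joint passes its speed limit or range.

### The arm

A 6-joint arm with a two-finger parallel gripper is mounted at the origin on the work surface. World frame = base frame: x ahead of the robot, y to its left, z up, the work surface at z = 0. Lengths are in m, angles in rad, forces in N, time in s.
With the tool pointing down it reaches from about 0.25 to 0.775 m from the base axis. Payload 4 kg.
Tool frame: the origin (TCP) lies at the very end of the fingers, on their centre line; the grasp point (between the pads) lies 19 mm behind it; z points along the fingers, y is the line along which they close (so a half turn about z gives the same grasp; the last joint's range is limited). The gripper opens to 85 mm and grips with 20 to 120 N. Pads are 22 mm wide; open, the fingers measure 114 mm over their backs; the gripper's body (76 mm by 85 mm) begins 54 mm behind the grasp point. The pads swing forward as they close: fully open they stand 13 mm farther back than shut.
Start: joints at [1.064, 0.087, 1.371, -0, 1.684, -0.103], TCP at [0.216, 0.506, 0.231] pointing down, gripper open.
Joint ranges: [-3.1, 3.1], [-0.76, 2.03], [0.27, 2.55], [-1.08, 4.22], [0.17, 2.65], [-2.57, 2.57]. Speed limits (rad/s): [2.79, 2.79, 3.14, 3.14, 3.14, 3.14].

### API

Orientations are given as [roll, pitch, yaw] about the fixed x, y, z axes, in that order (R = Rz(yaw) Ry(pitch) Rx(roll)).
In Python, from station import bot gives the robot as it stands.
- The arm moves only by the shell command python3 -m inch 'ROWS'. ROWS is JSON, a list that holds one entry, the list of rows, each a list of 5 numbers: the gripper command: -1 is fully open, 1 is shut, values between are in proportion, then the shift along the tool's x, y, z in units of 30 mm (1.0 is 30 mm), then the turn about the tool's z in units of 5 degrees (1.0 is 5 degrees). A call has 1 to 8 rows; each row is the pose to reach, as a shift and turn from the pose commanded when the call began, along the tool's axes at that moment; what a row does not reach only later rows make up. A row lasts 1/12 s, in which the tool goes at most 41.7 mm and 7.16 degrees, less where a joint would pass 70% of its speed; a pose out of reach is approached as far as the arm can. A call with a gripper value outside its range is refused whole. The fingers move at their own pace and stop on an object; the grip force is fixed at half the most. Time passes only in rows, so rows that repeat a pose let the fingers close. It gives the time, the measured TCP pose, the force, the opening and the grip force at its end, in the units of the state.
- bot.sense(): the state, without advancing time (a new reading comes with each control period).
- bot.capture(name): name is "scene" or "side" or "wrist"; returns a dict with "color" (400x640x3 uint8, blue, green, red), "mtx" (3x3 intrinsics, pixels), "extrinsics" (4x4, takes a point from world to camera coordinates); the wrist camera has in their place "tool_from_camera" (4x4, takes a point from camera to tool coordinates, whose origin is the TCP and whose axes are the flange's). Camera axes: x right, y down, z forward; pixel columns grow to the right and rows downward; lengths in m; the calibration is good to about 2 mm. The wrist camera is an equidistant fisheye: a pixel r from the principal point sees the ray r / f radians off the axis. A picture is of the moment at which its call begins: read the wrist's pose just before it. There is no depth.
- bot.job_done(): hands the job in; it is judged then, once.
The state is a dict: "time": time; "joint_positions": joint angles; "joint_vel": joint speeds; "tau": joint torques, N m; "tool_pos": TCP position; "ee_rot": TCP orientation; "ft_force": force on the tool from outside, world axes, zero at the start; "wrist_torque": the same for the moment, N m; "opening": opening from 0.0 (shut) to 1.0 (fully open); "gripper_force": force on a finger pad.
Only numpy, scipy, OpenCV 4.12 (cv2) and the standard library are available. Lean on these libraries where they do the work, as an engineer would, in place of code of your own. Each camera call takes 0.05 s, during which the arm holds its last target. There are 200 camera calls.

## Working session

There is one attempt and no reset: what is moved stays moved. The work goes in short steps, Python scripts to look and compute and a shell command to move; the robot and the scene stay as the last step left them, time stands still between calls to the robot, and variables do not carry over. Pictures are saved under pics/ and viewed, at most 10 in all, crops included, and the job is handed in when it is done.

```bash
ls; mkdir -p pics; python3 - <<'E'
from station import bot
import cv2,numpy as np,pickle
s=bot.sense();print(s)
d={}
for n in("scene","side"):
    c=bot.capture(n);d[n]=c;cv2.imwrite(f"pics/{n}0.png",c["color"]);print(n,c["mtx"],c["extrinsics"])
pickle.dump(d,open("cams.pkl","wb"))
E
```

```text
pics
{'time': 0.0, 'joint_positions': array([ 1.06391944e+00,  8.79957739e-02,  1.37232001e+00, -2.39249654e-06,
        1.68359845e+00, -1.03080113e-01]), 'joint_vel': array([ 2.86461055e-04,  2.53123382e-05,  1.31540641e-03, -2.09801364e-04,
       -6.70634086e-04, -3.46330463e-04]), 'tau': array([ 6.71408015e-04, -3.51857793e+01, -3.13272357e+01, -1.16707783e-04,
        1.08744131e-02, -9.58092699e-06]), 'tool_pos': array([0.21584473, 0.50531487, 0.2300835 ]), 'ee_rot': array([-3.13928316e+00, -2.36519177e-04,  2.73779534e+00]), 'ft_force': array([-0.27118721,  0.30141605,  0.78988431]), 'wrist_torque': array([-0.01814175, -0.03075521,  0.00820277]), 'gripper_force': 0.0, 'opening': 1.0029494132390695}
scene [[470.26700039   0.         310.34547249]
 [  0.         470.26700039 206.89186245]
 [  0.           0.           1.        ]] [[ 0.16541756  0.98619561  0.00743245 -0.11067209]
 [ 0.67185191 -0.10716831 -0.73289151 -0.32516906]
 [-0.72197787  0.12622663 -0.68030493  1.56409068]
 [ 0.          0.          0.          1.        ]]
side [[463.26412364   0.         313.9114899 ]
 [  0.         463.26412364 207.6564643 ]
 [  0.           0.           1.        ]] [[ 0.88548097 -0.4646361   0.00606235 -0.48748228]
 [-0.32651223 -0.63142803 -0.70334089  0.2259917 ]
 [ 0.33062551  0.62081554 -0.71082687  1.06229112]
 [ 0.          0.          0.          1.        ]]
```

View pics/scene0.png

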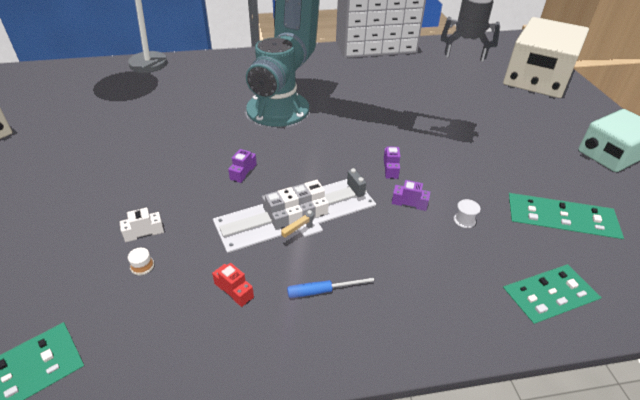

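View pics/side0.png

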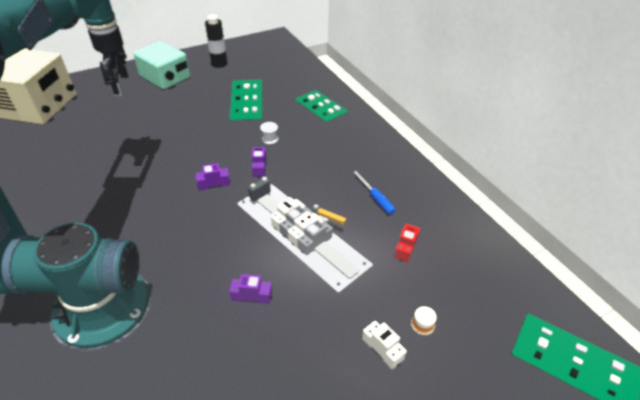

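Scene picture: the fixture spans (215,220)-(376,205), with its stop at (357,182). The row is at (265-328, 185-222) and the brass latch at (297,225). Things that could be taken for the row: the white spare at (141,224), purple modules at (242,165), (392,162) and (411,195), and a red one at (233,284). I choose the four on the rail and will check them in close crops.

```bash
python3 - <<'E'
import cv2
a=cv2.imread("pics/scene0.png")[160:255,205:385];cv2.imwrite("pics/sc_c.png",cv2.resize(a,None,fx=4.4,fy=4.4,interpolation=cv2.INTER_CUBIC))
a=cv2.imread("pics/side0.png")[170:295,225:385];cv2.imwrite("pics/si_c.png",cv2.resize(a,None,fx=4.5,fy=4.5,interpolation=cv2.INTER_CUBIC))
E
```

```text
(no output)
```

View pics/sc_c.png

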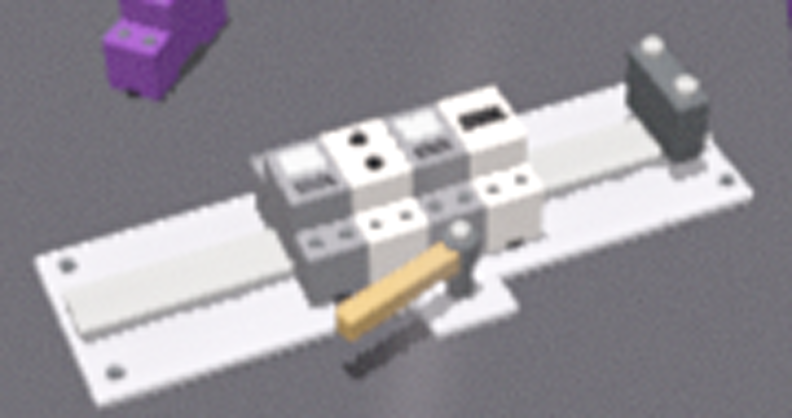

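View pics/si_c.png

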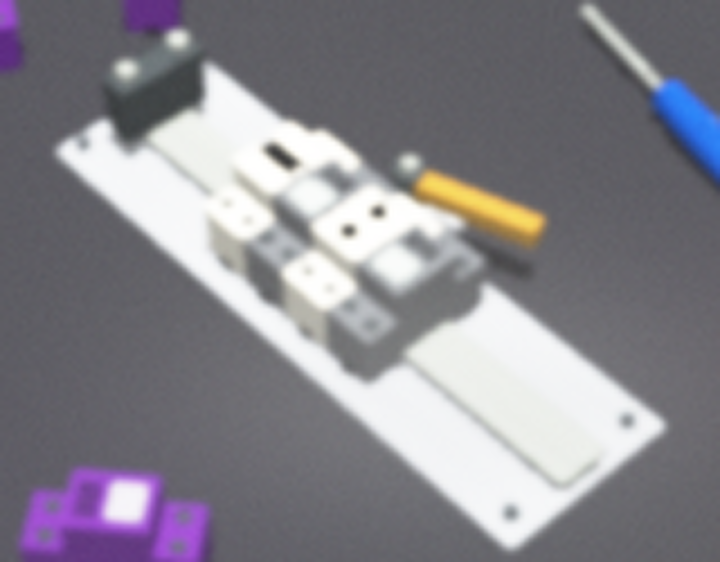

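The crops show the true row: white module with black toggle, grey, white with two dials, grey. The plate corners in the scene crop are (100,405), (37,260) and (752,190), and in the side crop (57,152), (205,62), (665,425) and (512,550). The latch tip is at (345,322) in the scene crop and (540,235) in the side crop.

```bash
cat > fit.py <<'E'
import numpy as np,pickle
from scipy.optimize import least_squares
d=pickle.load(open("cams.pkl","rb"))
def proj(n,P):
    c=d[n];E=c["extrinsics"];q=E[:3,:3]@P+E[:3,3];u=c["mtx"]@q;return u[:2]/u[2]
S=lambda u,v:np.array([(u+.5)/4.4-.5+205,(v+.5)/4.4-.5+160])
T=lambda u,v:np.array([(u+.5)/4.5-.5+225,(v+.5)/4.5-.5+170])
obs=[("scene",S(100,405),(-200,-60,8)),("scene",S(37,260),(-200,60,8)),("scene",S(752,190),(200,-60,8)),("scene",S(460,230),(9,-62,55)),
("side",T(57,152),(200,60,8)),("side",T(205,62),(200,-60,8)),("side",T(665,425),(-200,-60,8)),("side",T(512,550),(-200,60,8)),("side",T(410,160),(9,-62,55)),
("scene",S(542,190),("r",-45,48)),("scene",S(498,88),("r",22.5,70)),("scene",S(525,132),("r",-22.5,70)),("scene",S(312,265),("q",-45,48)),
("scene",S(345,325),"tip"),("side",T(540,235),"tip")]
def W(p,f):
    c,s=np.cos(p[2]),np.sin(p[2]);f=np.array(f,float)/1000
    return np.array([p[0]+c*f[0]-s*f[1],p[1]+s*f[0]+c*f[1],f[2]])
def res(p):
    o=[]
    for n,uv,f in obs:
        if f=="tip": f=(9+85*np.sin(-p[4]),-62+85*np.cos(p[4]),38)
        elif f[0]=="r": f=(p[3],)+f[1:]
        elif f[0]=="q": f=(p[3]-140,)+f[1:]
        o.append(proj(n,W(p,f))-uv)
    return np.concatenate(o)
best=min((least_squares(res,[.5,0,y,80,1.7],x_scale=[.1,.1,.5,50,.5]) for y in np.arange(-3,3,.7)),key=lambda r:r.cost)
if __name__=="__main__":
    p=best.x;print(p);print(best.fun.reshape(-1,2).round(1))
    for f in [(142.5,0,0),(p[3]-140,0,0),(p[3]-170,0,0),(9,-62,38)]:print(f,W(p,f).round(4))
E
python3 fit.py
```

```text
[ 5.05534027e-01 -1.04954550e-02  1.83863213e+00  6.86125901e+01
  1.88955642e+00]
[[-0.5 -0.3]
 [-0.8 -0.2]
 [ 0.4  0.5]
 [ 0.  -0.3]
 [-0.6 -0.6]
 [-0.1 -0.3]
 [ 0.4 -0.7]
 [ 0.1 -0.8]
 [-0.1  0.3]
 [ 0.5 -0.4]
 [-1.1 -0. ]
 [ 0.6  0.6]
 [-0.2 -1. ]
 [-0.7  0.5]
 [-0.3 -0.5]]
(142.5, 0, 0) [0.4678 0.1269 0.    ]
(np.float64(-71.38740986505732), 0, 0) [ 0.5244 -0.0793  0.    ]
(np.float64(-101.38740986505732), 0, 0) [ 0.5324 -0.1083  0.    ]
(9, -62, 38) [0.5629 0.0146 0.038 ]
```

```bash
cat > go.py <<'E'
import sys,numpy as np
from scipy.spatial.transform import Rotation as Ro
from station import bot
from fit import best,W
p=best.x
def goal(f,yaw=0,s=None):
    s=s or bot.sense();R=Ro.from_euler("xyz",s["ee_rot"])
    G=Ro.from_euler("xyz",[np.pi,0,p[2]+yaw])
    t=(R.inv()*G).as_rotvec()
    return (R.inv().apply(W(p,f)-s["tool_pos"])/.03).round(2),(np.degrees(t)/5).round(2)
def where(s):
    c,sn=np.cos(p[2]),np.sin(p[2]);v=s["tool_pos"]-[p[0],p[1],0]
    f=s["ft_force"];return (np.array([c*v[0]+sn*v[1],-sn*v[0]+c*v[1],v[2]])*1e3).round(1),np.array([c*f[0]+sn*f[1],-sn*f[0]+c*f[1],f[2]]).round(1)
if __name__=="__main__":
    s=bot.sense();print(s["time"],*where(s),s["opening"])
    for a in sys.argv[1:]:print(a,*goal([float(v) for v in a.split(",")],0,s))
E
python3 go.py -- 2>/dev/null; python3 - <<'E'
from go import *
print(goal((-105,0,160)))
from fit import d
def ray(n,uv,z):
    c=d[n];E=c["extrinsics"];C=-E[:3,:3].T@E[:3,3];r=E[:3,:3].T@np.linalg.inv(c["mtx"])@[*uv,1];return C+r*(z-C[2])/r[2]
cc,sn=np.cos(p[2]),np.sin(p[2])
for uv in[(290,291),(331,287),(374,281)]:
    v=ray("scene",uv,.01)-[p[0],p[1],0];print(uv,cc*v[0]+sn*v[1],-sn*v[0]+cc*v[1])
for uv in[(217,272),(233,284)]:
    v=ray("scene",uv,.03)-[p[0],p[1],0];print("red",cc*v[0]+sn*v[1],-sn*v[0]+cc*v[1])
E
```

```text
0.1 [574.1 142.8 230.2] [ 1.5 -0.2 -0.2] 1.0028271462766074
(array([-17.81, -14.75,   2.37]), array([-2.00e-02,  1.00e-02,  1.03e+01]))
(290, 291) -0.1117470930676561 -0.22635441010699392
(331, 287) -0.027147400783021705 -0.25329992944431656
(374, 281) 0.06566996578237161 -0.2777835186851026
red -0.24096479096201948 -0.12823058107867796
red -0.2196176440071758 -0.1736124755498245
```

```bash
python3 -m inch '[[[1,-1.2,-1,0.1,0.7],[1,-2.4,-2,0.3,1.4],[1,-3.6,-3,0.5,2.1],[1,-4.8,-4,0.6,2.8],[1,-6,-5,0.7,3.5],[1,-7.2,-6,0.8,4.2],[1,-8.2,-6.8,0.9,4.8],[1,-9,-7.45,1,5.2]]]'; python3 go.py -105,0,160
```

```text
time: 0.77
tool_pos: [0.3682, 0.2086, 0.2025]
ee_rot: [3.141, -0.0, 2.282]
ft_force: [0.6, 0.8, 0.3]
opening: -0.003
gripper_force: 0.0
0.7667 [247.7  74.5 202.5] [ 0.6 -0.8  0.3] -0.002855724181765459
-105,0,160 [-11.68  -2.8    1.42] [ 0.   -0.    5.08]
```

```bash
python3 -m inch '[[[1,-1.3,-0.3,0,0.6],[1,-2.6,-0.6,0,1.2],[1,-3.9,-0.9,0,1.9],[1,-5.2,-1.2,0.1,2.6],[1,-6.5,-1.5,0.3,3.3],[1,-7.8,-1.8,0.5,4],[1,-9,-2.1,0.8,4.6],[1,-10,-2.4,1.1,5.1]]]'; python3 go.py -105,0,160
```

```text
time: 1.43
tool_pos: [0.5105, -0.066, 0.1691]
ee_rot: [-3.142, 0.0, 1.835]
ft_force: [-0.6, 0.3, -0.7]
opening: 0.003
gripper_force: 0.0
1.4333 [-54.9   9.9 169.1] [ 0.4  0.5 -0.7] 0.002521052796888646
-105,0,160 [-1.67  0.34  0.3 ] [-0.    0.   -0.04]
```

```bash
python3 go.py -105,0,110 -105,0,40 -105,0,24
```

```text
1.4333 [-54.9   9.9 169.1] [ 0.4  0.5 -0.7] 0.002521052796888646
-105,0,110 [-1.67  0.34  1.97] [-0.    0.   -0.04]
-105,0,40 [-1.67  0.34  4.3 ] [-0.    0.   -0.04]
-105,0,24 [-1.67  0.34  4.84] [-0.    0.   -0.04]
```

```bash
python3 -m inch '[[[1,-1,0.2,0.3,0],[1,-1.6,0.34,0.8,0],[1,-1.67,0.34,1.6,0],[1,-1.67,0.34,2.4,0],[1,-1.67,0.34,3.2,0],[1,-1.67,0.34,3.9,0],[1,-1.67,0.34,4.3,0],[1,-1.67,0.34,4.3,0]]]'; python3 go.py -105,0,24; python3 - <<'E'
from station import bot
import cv2,numpy as np
a=bot.capture("side")["color"][170:295,225:385];b=bot.capture("scene")["color"][150:260,205:345]
f=lambda i:cv2.resize(i,(400,int(400*i.shape[0]/i.shape[1])),interpolation=cv2.INTER_CUBIC)
a,b=f(a),f(b);h=min(len(a),len(b));cv2.imwrite("pics/near.png",np.hstack([a[:h],b[:h]]))
E
```

```text
time: 2.1
tool_pos: [0.5301, -0.1082, 0.0369]
ee_rot: [-3.135, -0.004, 1.839]
ft_force: [0.1, -0.1, -0.3]
opening: 0.001
gripper_force: 0.0
2.1 [-100.7    2.2   36.9] [-0.2 -0.  -0.3] 0.001272337741483031
-105,0,24 [-0.14  0.07  0.43] [-0.08 -0.05  0.  ]
```

View pics/near.png

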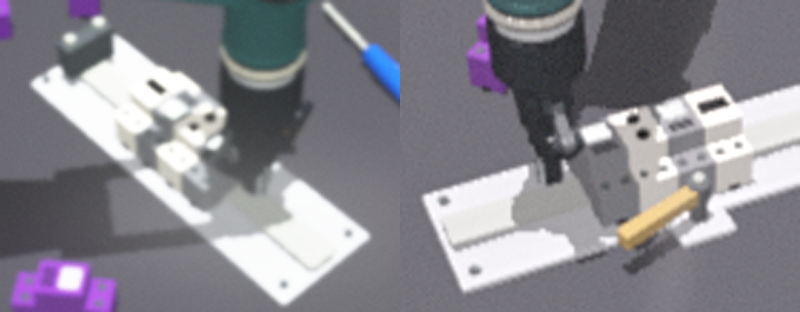

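The closed fingers stand on the rail centreline, just behind grey module 4. The scene half shows the tip at about (553,180) and the module's rear face at about (595,185). I'll lower the tool and push slowly.

```bash
python3 -m inch '[[[1,0,0.07,0.2,0],[1,0,0.07,0.38,0],[1,0.1,0.07,0.38,0],[1,0.2,0.07,0.38,0],[1,0.3,0.07,0.38,0],[1,0.4,0.07,0.38,0],[1,0.5,0.07,0.38,0],[1,0.6,0.07,0.38,0]]]'; python3 go.py 8,0,25
```

```text
time: 2.87
tool_pos: [0.5304, -0.091, 0.0298]
ee_rot: [3.141, 0.001, 1.839]
ft_force: [1.3, -2.3, 0.2]
opening: -0.0
gripper_force: 0.0
2.8667 [-84.2  -2.6  29.8] [-2.6 -0.6  0.2] -0.0002671982763502836
8,0,25 [ 3.07 -0.09  0.16] [0.01 0.01 0.01]
```

```bash
python3 -m inch '[[[1,0.1,-0.02,0,0],[1,0.2,-0.04,0.05,0],[1,0.3,-0.06,0.05,0],[1,0.4,-0.08,0.1,0],[1,0.5,-0.08,0.1,0],[1,0.6,-0.08,0.1,0],[1,0.7,-0.08,0.1,0],[1,0.8,-0.08,0.1,0]]]'; python3 go.py 8,0,25
```

```text
time: 3.53
tool_pos: [0.5232, -0.0697, 0.0283]
ee_rot: [3.138, 0.004, 1.838]
ft_force: [1.8, -5.1, 4.3]
opening: 0.0
gripper_force: 0.0
3.5333 [-61.8  -1.4  28.3] [-5.4 -0.4  4.3] 0.00015921184759502046
8,0,25 [ 2.33 -0.05  0.1 ] [ 0.04  0.04 -0.  ]
```

```bash
python3 -m inch '[[[1,0.1,0,0,0],[1,0.2,0,0,0],[1,0.3,0,0,0],[1,0.4,0,0,0],[1,0.5,0,0,0],[1,0.6,0,0,0],[1,0.7,0,0,0],[1,0.8,0,0,0]]]'; python3 go.py 8,0,25
```

```text
time: 4.2
tool_pos: [0.5169, -0.0466, 0.0283]
ee_rot: [3.138, 0.004, 1.839]
ft_force: [2.3, -4.3, 4.0]
opening: -0.005
gripper_force: 0.0
4.2 [-37.8  -1.4  28.3] [-4.7 -1.1  4. ] -0.004666906359113557
8,0,25 [ 1.53 -0.05  0.1 ] [ 0.04  0.04 -0.  ]
```

```bash
python3 -m inch '[[[1,0.1,0,-0.03,0],[1,0.2,0,-0.06,0],[1,0.3,0,-0.06,0],[1,0.4,0,-0.06,0],[1,0.5,0,-0.06,0],[1,0.6,0,-0.06,0],[1,0.7,0,-0.06,0],[1,0.8,0,-0.06,0]]]'; python3 go.py 8,0,25
```

```text
time: 4.87
tool_pos: [0.509, -0.0222, 0.0285]
ee_rot: [3.141, 0.0, 1.839]
ft_force: [2.5, -4.3, 4.6]
opening: 0.003
gripper_force: 0.0
4.8667 [-12.2  -0.3  28.5] [-4.8 -1.3  4.6] 0.003478560537091951
8,0,25 [ 0.67 -0.01  0.12] [0.01 0.01 0.  ]
```

```bash
python3 -m inch '[[[1,0.06,0,-0.02,0],[1,0.12,0,-0.04,0],[1,0.18,0,-0.06,0],[1,0.24,0,-0.06,0],[1,0.3,0,-0.06,0],[1,0.35,0,-0.06,0],[1,0.4,0,-0.06,0],[1,0.44,0,-0.06,0]]]'; python3 go.py 8,0,25
```

```text
time: 5.53
tool_pos: [0.5048, -0.0093, 0.0297]
ee_rot: [-3.141, -0.001, 1.839]
ft_force: [0.7, -3.0, -0.3]
opening: -0.002
gripper_force: 0.0
5.5333 [ 1.3  0.4 29.7] [-3.1  0.1 -0.3] -0.0017997255793651909
8,0,25 [0.22 0.01 0.16] [-0.01 -0.01  0.  ]
```

```bash
python3 -m inch '[[[1,0.04,0,0,0],[1,0.08,0,0,0],[1,0.12,0,0,0],[1,0.16,0,0,0]]]'; python3 go.py 8,0,25
```

```text
time: 5.87
tool_pos: [0.5038, -0.0048, 0.03]
ee_rot: [-3.141, -0.0, 1.839]
ft_force: [1.6, -2.2, -0.9]
opening: 0.002
gripper_force: 0.2
5.8667 [ 5.9  0.1 30. ] [-2.5 -1.  -0.9] 0.0019113704385176772
8,0,25 [0.07 0.01 0.17] [-0. -0.  0.]
```

```bash
python3 -m inch '[[[1,0.04,0,0,0],[1,0.08,0,0,0],[1,0.12,0,0,0],[1,0.16,0,0,0]]]'; python3 go.py 8,0,25
```

```text
time: 6.2
tool_pos: [0.5038, -0.0037, 0.0306]
ee_rot: [3.141, 0.008, 1.839]
ft_force: [3.0, -13.9, -0.9]
opening: -0.002
gripper_force: 0.7
6.2 [ 7.1 -0.1 30.6] [-14.2   0.8  -0.9] -0.002231067378049773
8,0,25 [ 0.03 -0.    0.19] [0.01 0.09 0.  ]
```

The force rose to 14 N at the predicted home position, so the row is against the stop. I'll back off and raise the tool, and plan the latch sweep.

```bash
python3 -m inch '[[[1,-0.2,0,0,0],[1,-0.6,0,0,0],[1,-1,0,0,0],[1,-1,0,-1,0],[1,-1,0,-2,0],[1,-1,0,-2.6,0],[1,-1,0,-2.6,0],[1,-1,0,-2.6,0]]]'; python3 go.py -63,-130,100; python3 - <<'E'
import numpy as np
for t in [2.0,1.89,1.75,1.6,1.4,1.2,1,.8,.6,.4,.2,0]:
    a=np.array([-np.sin(t),np.cos(t)]);n=np.array([-np.cos(t),-np.sin(t)]) # outward pushing side
    dd=7+13*abs(n[0])+14.5*abs(n[1]);print(t,([9,-62]+60*a+dd*n).round(0))
from station import bot
import cv2
c=bot.capture("scene")["color"][150:260,205:385];cv2.imwrite("pics/home.png",cv2.resize(c,None,fx=4.4,fy=4.4,interpolation=cv2.INTER_CUBIC))
E
```

```text
time: 6.87
tool_pos: [0.5117, -0.0298, 0.1093]
ee_rot: [3.139, 0.001, 1.838]
ft_force: [-0.1, 0.6, 0.4]
opening: -0.003
gripper_force: 0.0
6.8667 [-20.3  -0.8 109.3] [ 0.6 -0.1  0.4] -0.0025711334766290463
-63,-130,100 [-1.42  4.3   0.32] [ 0.03  0.01 -0.  ]
2.0 [ -35. -110.]
1.89 [ -40. -104.]
1.75 [-46. -96.]
1.6 [-50. -86.]
1.4 [-54. -75.]
1.2 [-56. -64.]
1 [-56. -52.]
0.8 [-52. -39.]
0.6 [-46. -27.]
0.4 [-37. -16.]
0.2 [-25.  -8.]
0 [-11.  -2.]
```

View pics/home.png

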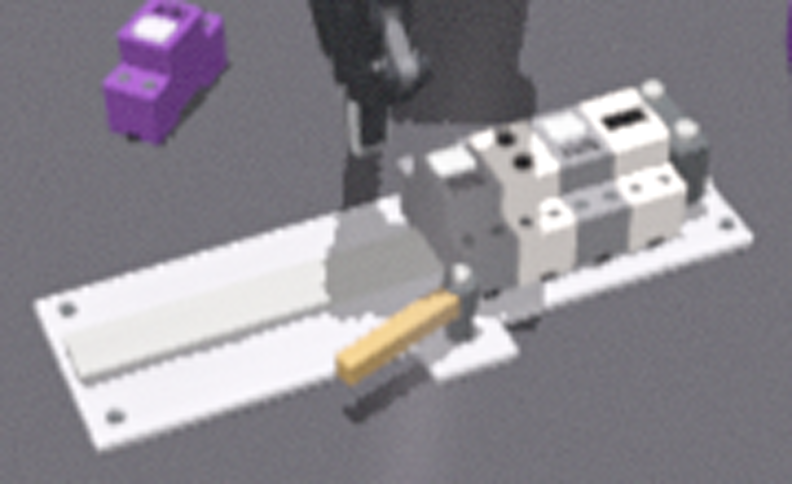

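The picture shows the train touching, with the front module against the dark stop at (690,150). The latch is untouched, with its tip at (345,370). Next I go behind the latch.

```bash
python3 -m inch '[[[1,-0.2,1.2,0,0],[1,-0.4,2.4,0,0],[1,-0.6,3.5,0,0],[1,-0.66,4.3,0.2,0],[1,-0.66,4.3,1,0],[1,-0.66,4.3,2,0],[1,-0.66,4.3,2.65,0],[1,-0.66,4.3,2.65,0]]]'; python3 go.py -46,-96,28 -50,-86,28 -54,-75,28 -56,-64,28
```

```text
time: 7.58
tool_pos: [0.6346, -0.0136, 0.0195]
ee_rot: [-3.127, -0.006, 1.839]
ft_force: [-0.8, -0.1, -1.5]
opening: 0.002
gripper_force: 0.0
7.5833 [ -37.1 -123.6   19.5] [ 0.1  0.8 -1.5] 0.0018075121887390418
-46,-96,28 [-0.29 -0.93 -0.27] [-0.17 -0.07  0.01]
-50,-86,28 [-0.43 -1.26 -0.27] [-0.17 -0.07  0.01]
-54,-75,28 [-0.56 -1.63 -0.26] [-0.17 -0.07  0.01]
-56,-64,28 [-0.63 -1.99 -0.26] [-0.17 -0.07  0.01]
```

```bash
python3 -m inch '[[[1,0,0,0,0],[1,0,0,0,0],[1,0,0,0,0]]]'; python3 go.py -46,-96,28 -50,-86,28 -54,-75,28 -56,-64,28
```

```text
time: 7.83
tool_pos: [0.6416, -0.0144, 0.0305]
ee_rot: [3.138, 0.001, 1.839]
ft_force: [1.1, 0.6, 0.5]
opening: -0.0
gripper_force: 0.0
7.8333 [ -39.8 -130.1   30.5] [ 0.3 -1.2  0.5] -0.000262536532644569
-46,-96,28 [-0.21 -1.14  0.08] [0.04 0.01 0.  ]
-50,-86,28 [-0.34 -1.47  0.08] [0.04 0.01 0.  ]
-54,-75,28 [-0.47 -1.84  0.08] [0.04 0.01 0.  ]
-56,-64,28 [-0.54 -2.2   0.08] [0.04 0.01 0.  ]
```

```bash
python3 -m inch '[[[1,0,-0.3,0.05,0],[1,-0.05,-0.6,0.08,0],[1,-0.1,-0.8,0.08,0],[1,-0.16,-1,0.08,0],[1,-0.22,-1.2,0.08,0],[1,-0.28,-1.35,0.08,0],[1,-0.34,-1.5,0.08,0],[1,-0.4,-1.65,0.08,0]]]'; python3 go.py -54,-75,28 -56,-64,28 -56,-52,28 -52,-39,28
```

```text
time: 8.5
tool_pos: [0.5956, -0.039, 0.0264]
ee_rot: [3.141, -0.0, 1.839]
ft_force: [1.0, 0.2, 0.3]
opening: -0.001
gripper_force: 0.7
8.5 [-51.3 -79.4  26.4] [-0.1 -1.   0.3] -0.0006058123478214824
-54,-75,28 [-0.09 -0.15 -0.05] [ 0.01 -0.    0.  ]
-56,-64,28 [-0.16 -0.51 -0.05] [ 0.01 -0.    0.  ]
-56,-52,28 [-0.16 -0.91 -0.05] [ 0.01 -0.    0.  ]
-52,-39,28 [-0.02 -1.35 -0.05] [ 0.01 -0.    0.  ]
```

```bash
python3 -m inch '[[[1,-0.1,-0.2,-0.05,0],[1,-0.14,-0.4,-0.05,0],[1,-0.16,-0.6,-0.05,0],[1,-0.16,-0.8,-0.05,0],[1,-0.14,-1,-0.05,0],[1,-0.08,-1.2,-0.05,0],[1,0,-1.4,-0.05,0],[1,0.1,-1.55,-0.05,0]]]'; python3 go.py -46,-27,28 -37,-16,28 -25,-8,28 -11,-2,28
```

```text
time: 9.17
tool_pos: [0.5494, -0.0484, 0.0277]
ee_rot: [-3.141, 0.0, 1.839]
ft_force: [1.2, 0.2, 1.1]
opening: -0.003
gripper_force: 0.6
9.1667 [-48.2 -32.2  27.7] [-0.1 -1.2  1.1] -0.002601244383621949
-46,-27,28 [ 0.07 -0.17 -0.01] [-0.  0.  0.]
-37,-16,28 [ 0.37 -0.54 -0.01] [-0.  0.  0.]
-25,-8,28 [ 0.77 -0.81 -0.01] [-0.  0.  0.]
-11,-2,28 [ 1.24 -1.01 -0.01] [-0.  0.  0.]
```

```bash
python3 -m inch '[[[1,0.08,-0.2,0,0],[1,0.22,-0.4,0,0],[1,0.38,-0.55,0,0],[1,0.55,-0.68,0,0],[1,0.7,-0.78,0,0],[1,0.85,-0.86,0,0],[1,0.95,-0.9,0,0],[1,1.02,-0.92,0,0]]]'; python3 go.py -11,-2,28
```

```text
time: 9.83
tool_pos: [0.5151, -0.0257, 0.0277]
ee_rot: [-3.141, -0.0, 1.839]
ft_force: [0.5, -0.5, -0.6]
opening: 0.0
gripper_force: 0.5
9.8333 [-17.2  -5.2  27.7] [-0.6 -0.4 -0.6] 7.649250870677267e-05
-11,-2,28 [ 0.21 -0.1  -0.01] [-0.   -0.    0.01]
```

Now I press slowly onto the limit.

```bash
python3 -m inch '[[[1,0.06,0,0,0],[1,0.12,0,0,0],[1,0.18,0,0,0],[1,0.24,0,0,0],[1,0.28,0,0,0]]]'; python3 go.py -11,-2,28
```

```text
time: 10.25
tool_pos: [0.5131, -0.0187, 0.0275]
ee_rot: [-3.141, 0.002, 1.839]
ft_force: [0.7, -5.6, -1.3]
opening: 0.002
gripper_force: 2.7
10.25 [-9.9 -5.2 27.5] [-5.6  0.8 -1.3] 0.0023425942406075377
-11,-2,28 [-0.04 -0.11 -0.02] [-0.01  0.02  0.01]
```

```bash
python3 -m inch '[[[1,0.05,0,0,0],[1,0.1,0,0,0],[1,0.15,0,0,0],[1,0.15,0,0,0]]]'; python3 go.py -11,-2,28
```

```text
time: 10.58
tool_pos: [0.5131, -0.0185, 0.0277]
ee_rot: [-3.141, 0.01, 1.839]
ft_force: [1.2, -14.0, -2.7]
opening: 0.002
gripper_force: 7.2
10.5833 [-9.7 -5.2 27.7] [-13.8   2.6  -2.7] 0.0015588846117473635
-11,-2,28 [-0.04 -0.11 -0.01] [-0.    0.12  0.  ]
```

The tool stopped at 14 N without moving further, so the latch is at its limit. I'll back off straight, raise the tool, move clear and check.

```bash
python3 -m inch '[[[1,-0.2,0,0,0],[1,-0.6,0,0,0],[1,-1,0,0,0],[1,-1.6,0,-1,0],[1,-2.4,0,-2,0],[1,-3.4,0,-3,0],[1,-4.6,0,-3.5,0],[1,-5.4,0,-4,0]]]'; python3 - <<'E'
from station import bot
import cv2,numpy as np
a=bot.capture("side")["color"][170:295,225:385];b=bot.capture("scene")["color"][150:260,225:385]
f=lambda i:cv2.resize(i,(400,int(400*i.shape[0]/i.shape[1])),interpolation=cv2.INTER_CUBIC)
a,b=f(a),f(b);h=min(len(a),len(b));cv2.imwrite("pics/end.png",np.hstack([a[:h],b[:h]]))
E
```

```text
time: 11.25
tool_pos: [0.5563, -0.1733, 0.1503]
ee_rot: [3.138, 0.003, 1.838]
ft_force: [0.4, 0.2, -0.2]
opening: -0.001
gripper_force: 0.0
```

View pics/end.png

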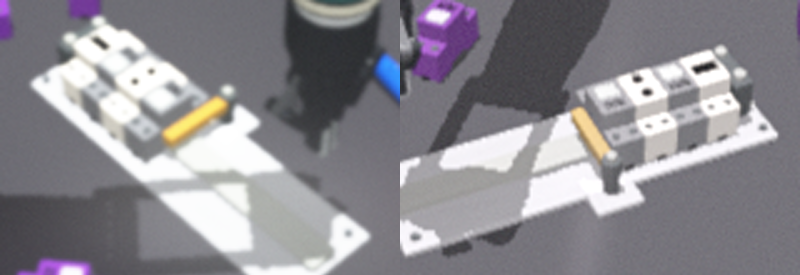

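The latch, at (590,135) in the scene half, lies square across the rail right behind module 4. The row is tight against the stop and the robot is clear.

```bash
python3 -m inch '[[[1,0,0,0,0],[1,0,0,0,0],[1,0,0,0,0],[1,0,0,0,0]]]'; python3 -c "
from station import bot
print(bot.job_done())"
```

```text
time: 11.68
tool_pos: [0.5542, -0.1685, 0.1464]
ee_rot: [-3.14, -0.002, 1.84]
ft_force: [0.5, -0.0, 0.5]
opening: -0.0
gripper_force: 0.0
the job is handed in; nothing more can be done
None
```

The four modules are home against the end stop as one touching train, the latch is fully shut behind them, the robot is clear, and I handed the job in at about 11.7 s (no verdict came back).

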